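Refit the push-to-run knob on a bench speed controller

ROBOT

A 6-joint arm with a two-finger parallel gripper is mounted at the origin on a cart in front of the work surface, level with it; the furniture and walls round the work are solid. World frame = base frame: x ahead of the robot, y to its left, z up, the work surface at z = 0. Lengths are in m, angles in rad, forces in N, time in s.
With the tool pointing down it reaches from about 0.425 to 0.925 m from the base axis. Payload 12.5 kg.
Tool frame: the origin (TCP) lies between the finger pads; the fingertips stand ctrl.tcp_to_tips ahead of it and the grasp point (between the pads) lies 6 mm ahead of it (ctrl.tcp_to_tips is the distance from the TCP to the fingertips, in m); z points along the fingers, y is the line along which they close (so a half turn about z gives the same grasp; the last joint's range is limited). The gripper opens to 85 mm and grips with 20 to 120 N. Pads are 22 mm wide; open, the fingers measure 114 mm over their backs; the gripper's body (76 mm by 85 mm) begins 54 mm behind the grasp point. The pads swing forward as they close: fully open they stand 13 mm farther back than shut.
Start: joints at [1.116, 0.491, 1.559, -0, 1.092, -0.106], TCP at [0.214, 0.587, 0.256] pointing down, gripper open.
Joint ranges: [-3.1, 3.1], [-0.84, 2.19], [0.05, 2.79], [-1.13, 4.28], [0.06, 2.93], [-2.69, 2.69]. Speed limits (rad/s): [2.22, 2.22, 2.79, 3.14, 3.14, 3.14].

INTERFACE

Orientations are given as a 3x3 rotation matrix whose columns are the frame's x, y, z axes.
In Python, from plant import ctrl, vision, workorder gives the robot as it stands. The module is installed in compiled form; this text tells all that it offers.
- The arm moves only by the shell command python3 -m pendant 'ROWS' [FORCE]. ROWS is text: rows parted by semicolons, each of 7 numbers parted by spaces: the opening, from -1 (shut) to 1 (fully open), then the shift along the tool's x, y, z in mm, then the turn, a rotation vector about the tool's x, y, z in degrees. In form: grip dx dy dz ax ay az; .... A call has exactly 8 rows; each row is the pose to reach, as a shift and turn from the pose commanded when the call began, along the tool's axes at that moment; what a row does not reach only later rows make up. A row lasts 1/10 s, in which the tool goes at most 50 mm and 8.59 degrees, less where a joint would pass 70% of its speed; a pose out of reach is approached as far as the arm can. A call with a gripper value outside its range is refused whole. The fingers move at their own pace and stop on an object; FORCE is the grip in N (left out, the last holds). Time passes only in rows, so rows that repeat a pose let the fingers close, or fill a call up. It gives the time, the measured TCP pose, the force, the opening and the grip force at its end, in the units of the state.
- ctrl.read_state(): the state, without advancing time (a new reading comes with each control period).
- vision.read_camera(name): name is "scene" or "top" or "wrist"; returns (picture, depth): 400x640x3 uint8, red, green, blue; 400x640 float32, m along the optical axis (not along the pixel's ray), 0 where there is no reading.
- vision.camera_params(name): a dict with "camera_matrix" (3x3 intrinsics, pixels), "R" (3x3) and "t" (3): a world point X has camera coordinates R X + t; the wrist camera has in their place "hand_eye" (4x4, takes a point from camera to tool coordinates, whose origin is the TCP and whose axes are the flange's). Camera axes: x right, y down, z forward; pixel columns grow to the right and rows downward; lengths in m; the calibration is good to about 2 mm. A picture is of the moment at which its call begins: read the wrist's pose just before it. camera_params takes no time and is no camera call.
- workorder.sign_off(): hands the job in; it is judged then, once.
The state is a dict: "t": time; "q": joint angles; "qd": joint speeds; "joint_torque": joint torques, N m; "tool_pos": TCP position; "ee_rot": TCP orientation; "contact_force": force on the tool from outside, world axes, zero at the start; "ft_torque": the same for the moment, N m; "grip_width": finger opening in m; "grasp_force": force on a finger pad.
Only numpy, scipy, OpenCV 4.12 (cv2) and the standard library are available. Lean on these libraries where they do the work, as an engineer would, in place of code of your own. Each camera call takes 0.05 s, during which the arm holds its last target. There are 200 camera calls.

TASK

Lift the padlock that is in the way off the speed controller and lay it down gently on the counter (do not drop it). Then turn the loose knob so that the flat in its bore matches the flat of the controller's D-shaped shaft, push it fully home on the shaft, and press it down against the spring to the bottom of its travel. Finish like that, with the gripper still on the knob and pressing it down (do not let go), and leave the other things on the counter alone.

Things in the scene. Friction and masses are not known exactly. Their poses are not given: they have to be found in the camera images.
- controller: Bench speed controller, a fixed grey box with an aluminium top panel, 150 (x) x 130 (y) x 55 mm high. Origin: centre of its underside, on the counter. Its shaft stands upright on the top panel, 30 mm from the centre along the box's +x (away from the robot), inside a printed ring of scale ticks.
- shaft_tip (a point): Centre of the top end of the controller's upright steel D-shaft, on its axis: 14 mm in diameter with one flat, 2 mm from the axis, facing this frame's -x; z is up. Stands 22 mm out of the panel when not pressed (tip 77 mm over the counter); end chamfered 0.6 mm. Turned at some angle to the box; held by strong friction (0.6 N m): treat as fixed.
- shaft (a joint): How far the shaft is pressed down into the box, m: 0 at rest, 0.005 at the bottom stop. Sprung: starts to move at 4 N, reaches the stop at 8 N.
- knob: Loose black knob, 50 g, standing upright on the counter. Skirt 42 mm in diameter, narrowing to 35 mm at its top, 15 mm up; on it a bar grip 14 mm wide (knob's y), 36 mm long (x), its top 34 mm over the underside: grip across the 14 mm. Origin: centre of the underside; z up. The bar's end to the knob's -x is a narrowed pointer nose with a pale line on top.
- padlock: Closed brass padlock lying flat on the controller's panel in front of the shaft, where the knob's skirt must go, shackle end towards the shaft. 54 (x) x 40 (y) x 13 mm, 0.16 kg. Origin: underside, middle of the 54 mm length. The shackle points to its +x; the solid body, x = -26 to +6 mm, is 40 mm wide: grip it across y at x = -10 mm.
- lock_cylinder: Bystander: loose grey lock cylinder, 33 x 65 x 17 mm, lying on the counter near the vice. Leave alone.
- battery_card: Bystander: flat card of batteries, 90 x 60 x 8 mm, lying on the counter in front of the drawer cabinet. Leave alone.
- knob_bore (a point): Blind end of the knob's D-shaped bore, on the axis 14 mm over the underside, where the bore opens; axes as the knob's. Bore 16 mm in diameter, its flat 2.7 mm from the axis on the pointer's side (-x): it fits when this frame has shaft_tip's yaw within about 0.15 rad. Fully home, this point meets shaft_tip and the underside is 8 mm over the panel (3 mm when pressed to the stop).
- knob_nose (a point): Tip of the knob's pointer nose, 20 mm from the knob's axis to its -x, 30 mm over the underside.
There are look-alikes about, which are no part of the job. What is shaped like the padlock but blue or purple is not meant.

How it is judged:
On the way, in this order (a step that is already met when the one before it is completed fails the run):
1. the padlock lies on the counter, let go (height (world z) of padlock between -0.01 and 0.03 m and linear speed of padlock below 0.03 m/s and contact force between the fingers and padlock below 0.1 N), for 0.2 s.
2. the knob is home on the shaft (z of knob in the frame of shaft_tip below -0.0115 m and horizontal distance between knob and shaft_tip below 0.004 m and x of knob_nose in the frame of shaft_tip below -0.017 m), for 0.1 s.
At the end, for the whole second after the job is handed in: Knob on the D-shaft: underside 11.5 mm or more below the shaft's tip, within 4 mm of its axis, upright within 0.15 rad, flats on one side, within 0.4 rad; the fingers on it keep the shaft down by over 3.5 of its 5 mm, with over 3 N. Padlock still, untouched, on the counter (all of step 1 and all of step 2 and angle between the z axis of knob and the z axis of shaft_tip, either way round below 0.15 rad and angle between the x axis of knob and the x axis of shaft_tip, either way round below 0.4 rad and value of joint shaft above 0.0035 m and contact force between knob and shaft above 3 N and contact force between the fingers and knob above 2 N); the arm keeps its last pose, push and grip.
It fails at once if the lock cylinder is pushed away by more than 25 mm (distance of lock_cylinder from where it was at the start of the episode above 0.025 m).
It fails at once if the battery card is pushed away by more than 25 mm (distance of battery_card from where it was at the start of the episode above 0.025 m).
It fails at once if the padlock is dropped or pushed down on to the counter (height (world z) of padlock below 0.03 m and linear speed of padlock above 0.5 m/s).
It also fails if it takes over 54 s, if anything falls off the work surface, if the arm or the gripper's body presses on something with over 40 N, if the wrist force passes 120 N, or if a joint passes its speed limit or range.

## Working session

There is one attempt and no reset: what is moved stays moved. The work goes in short steps, Python scripts to look and compute and a shell command to move; the robot and the scene stay as the last step left them, time stands still between calls to the robot, and variables do not carry over. Pictures are saved under pics/ and viewed, at most 13 in all, crops included, and the job is handed in when it is done.

```bash
mkdir -p pics
cat > h.py <<'E'
import numpy as np, cv2
from plant import ctrl, vision, workorder
def grab(n):
    s=ctrl.read_state(); p,d=vision.read_camera(n); c=vision.camera_params(n); K=np.array(c["camera_matrix"])
    if n=="wrist":
        H=np.array(c["hand_eye"]); T=np.eye(4); T[:3,:3]=s["ee_rot"]; T[:3,3]=s["tool_pos"]; M=T@H
        Rc,o=M[:3,:3],M[:3,3]
    else:
        R=np.array(c["R"]); Rc=R.T; o=-R.T@np.array(c["t"])
    return p,d,K,Rc,o,s
def ray(px,K,Rc): return Rc@np.linalg.solve(K,[px[0],px[1],1.])
def onplane(px,z,K,Rc,o):
    v=ray(px,K,Rc); return o+v*(z-o[2])/v[2]
def cloud(d,K,Rc,o):
    v,u=np.mgrid[:d.shape[0],:d.shape[1]]
    P=np.stack([(u-K[0,2])/K[0,0]*d,(v-K[1,2])/K[1,1]*d,d],-1)@Rc.T+o
    P[d<=0]=np.nan; return P
def save(n,p,scale=1): cv2.imwrite("pics/"+n,cv2.resize(p[...,::-1],None,fx=scale,fy=scale,interpolation=cv2.INTER_CUBIC))
E
python3 - <<'E'
from h import *
for n in ["scene","top"]:
    p,d,K,Rc,o,s=grab(n); save(n+".png",p,1.25); np.savez(n+".npz",p=p,d=d,K=K,Rc=Rc,o=o); print(n,o.round(3),Rc.round(2).tolist(),K[0,0])
s=ctrl.read_state(); print(s["tool_pos"],np.round(s["ee_rot"],3).tolist(),ctrl.tcp_to_tips,s["t"]); c=vision.camera_params("wrist"); print(c)
E
```

```text
scene [ 0.087 -0.704  0.731] [[0.86, -0.29, 0.42], [-0.51, -0.49, 0.71], [0.0, -0.83, -0.56]] 488.3549542871546
top [0.514 0.096 0.92 ] [[0.01, -1.0, 0.05], [-1.0, -0.01, -0.01], [0.01, -0.05, -1.0]] 403.4935620577594
[0.21349074 0.58721856 0.25579107] [[-0.94, 0.342, -0.0], [0.342, 0.94, -0.001], [0.0, -0.001, -1.0]] 0.025 0.1
{'camera_matrix': array([[334.47614278,   0.        , 316.18052318],
       [  0.        , 334.47614278, 204.09220894],
       [  0.        ,   0.        ,   1.        ]]), 'hand_eye': array([[ 2.68228434e-04, -9.54746146e-01, -2.97421796e-01,
         7.57863735e-02],
       [ 9.99999924e-01,  1.72107779e-04,  3.49366376e-04,
         1.55807538e-04],
       [-2.82367597e-04, -2.97421867e-01,  9.54746120e-01,
        -1.16448957e-01],
       [ 0.00000000e+00,  0.00000000e+00,  0.00000000e+00,
         1.00000000e+00]])}
```

View pics/scene.png

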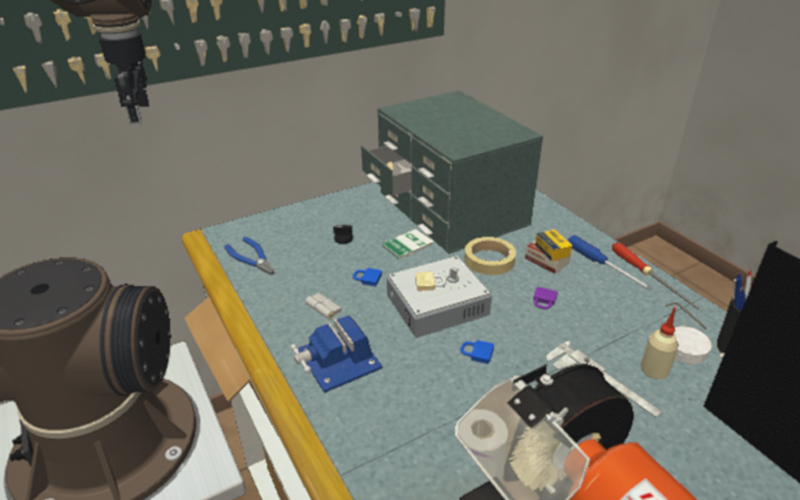

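View pics/top.png

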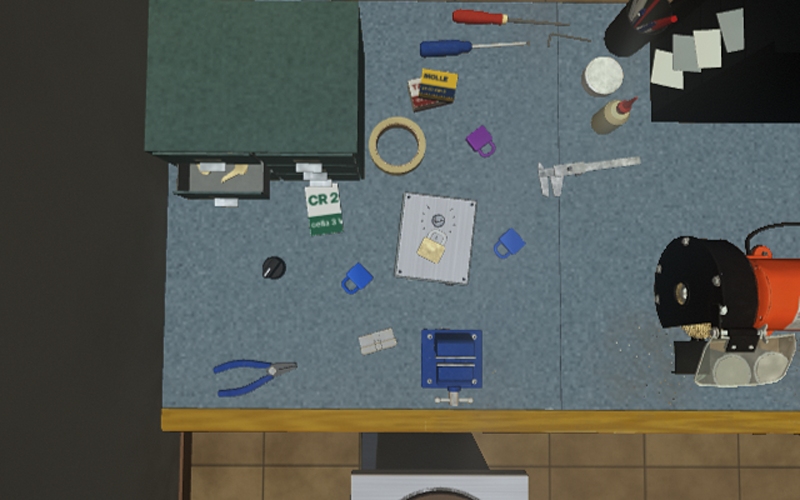

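The padlock meant is the brass one on the panel: scene (427,281), top (432,248). Two blue ones, at top (357,278) and (509,243), and a purple one at (481,141) are look-alikes. The only knob is black, at top (273,268), with its pale line towards the lower left. The shaft is at top (438,221).

Run:
```python
from h import *
z=np.load("top.npz"); p,d,K,Rc,o=[z[k] for k in ["p","d","K","Rc","o"]]
P=cloud(d,K,Rc,o); hsv=cv2.cvtColor(p,cv2.COLOR_RGB2HSV)
def rep(n,box,m):
    x0,y0,x1,y1=[int(v/1.25) for v in box]; q=np.zeros(m.shape,bool); q[y0:y1,x0:x1]=m[y0:y1,x0:x1]
    ys,xs=np.nonzero(q); X=P[q]; X=X[~np.isnan(X[:,0])]; print(n,len(xs),(xs.mean()*1.25,ys.mean()*1.25),np.median(X,0).round(4),np.percentile(X[:,2],[5,50,95]).round(3))
rep("padlock",(405,225,460,270),(hsv[...,1]>60)&(hsv[...,0]<35)&(hsv[...,0]>12))
rep("knob",(250,245,300,290),hsv[...,2]<70)
rep("knobhi",(250,245,300,290),P[...,2]>0.028)
rep("shaft",(425,205,455,235),P[...,2]>0.068)
for nm,(u,v) in dict(box1=(403,194),box2=(476,201),box3=(468,285),box4=(395,275)).items(): print(nm,onplane((u/1.25,v/1.25),.055,K,Rc,o).round(4))
q=P[int(200/1.25):int(280/1.25),int(405/1.25):int(465/1.25),2]; print("panel z",np.nanmedian(q))
z=np.load("scene.npz"); p2,d2=z["p"],z["d"];K2,R2,o2=z["K"],z["Rc"],z["o"];P2=cloud(d2,K2,R2,o2)
for nm,(u,v) in dict(padlock=(427,283),knob=(343,228),shaft=(453,271)).items(): print(nm,P2[int(v/1.25),int(u/1.25)].round(3))
cr=p2[195:250,305:395]; save("c1.png",cr,6)
```

```text
padlock 269 (np.float64(430.432156133829), np.float64(249.63754646840147)) [0.5485 0.0246 0.0681] [0.066 0.068 0.07 ]
knob 260 (np.float64(273.80288461538464), np.float64(267.02403846153845)) [0.5193 0.2974 0.017 ] [0.007 0.017 0.036]
knobhi 121 (np.float64(270.6404958677686), np.float64(267.65495867768595)) [0.5172 0.3013 0.0336] [0.03  0.034 0.037]
shaft 27 (np.float64(438.47222222222223), np.float64(218.5648148148148)) [0.601  0.0109 0.077 ] [0.073 0.077 0.079]
box1 [0.6454 0.0705 0.055 ]
box2 [ 0.6343 -0.0557  0.055 ]
box3 [ 0.4894 -0.0418  0.055 ]
box4 [0.5057 0.0834 0.055 ]
panel z 0.05536004076110124
padlock [0.547 0.009 0.067]
knob [0.518 0.295 0.032]
shaft [0.598 0.003 0.079]
```

View pics/c1.png

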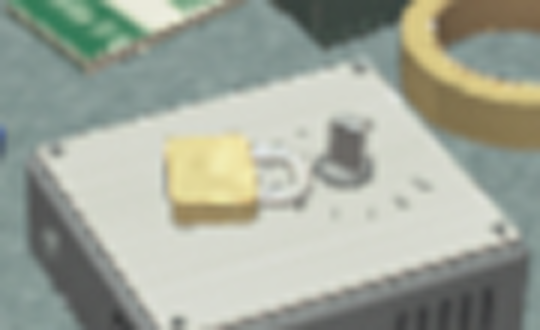

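The crop confirms it: the brass padlock is on the panel just in front of the D-shaft. Its top is at z=0.068 against an expected 0.068, and the shaft tip at 0.077 also agrees. I'll move above it.

```bash
python3 -m pendant '1 -38 -31 0 0 0 0;1 -74 -60 0 0 0 0;1 -110 -90 0 0 0 0;1 -146 -120 0 0 0 0;1 -182 -150 0 0 0 0;1 -218 -180 0 0 0 0;1 -253 -208 10 0 0 0;1 -253 -208 10 0 0 0' 40
python3 -m pendant '1 -38 -31 0 0 0 0;1 -74 -60 0 0 0 0;1 -110 -90 0 0 0 0;1 -146 -120 0 0 0 0;1 -182 -150 0 0 0 0;1 -218 -180 0 0 0 0;1 -253 -207 15 0 0 0;1 -253 -207 15 0 0 0'
python3 - <<'E'
from h import *
p,d,K,Rc,o,s=grab("wrist"); save("w1.png",p,1.25); np.savez("w1.npz",p=p,d=d,K=K,Rc=Rc,o=o); print(s["tool_pos"],s["q"],np.nanmedian(cloud(d,K,Rc,o)[...,2]))
E
```

```text
t: 0.9
tool_pos: [0.3819, 0.3018, 0.2454]
ee_rot: [[-0.938, 0.346, -0.001], [0.346, 0.938, -0.001], [0.001, -0.002, -1.0]]
contact_force: [-0.3, 0.9, 1.2]
grip_width: 0.0855
grasp_force: 0.0
t: 1.7
tool_pos: [0.549, 0.0211, 0.2295]
ee_rot: [[-0.939, 0.345, -0.001], [0.345, 0.939, -0.0], [0.001, -0.001, -1.0]]
contact_force: [0.4, 0.4, -0.4]
grip_width: 0.0855
grasp_force: 0.0
[0.54895028 0.02112777 0.22949688] [-8.16422615e-02  4.14676158e-01  1.77672326e+00 -3.99189927e-04
  9.51563146e-01 -1.29974119e+00] -0.000319554994353044
```

View pics/w1.png

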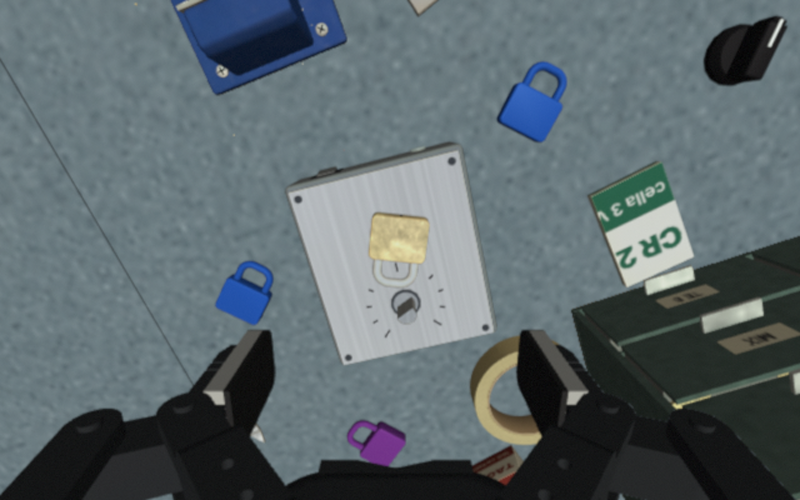

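The brass padlock's body is centred at about (400,238), with its shackle down the picture towards the D-shaft at (405,310). The panel corners are visible.

Run:
```python
from h import *
z=np.load("w1.npz"); p,d,K,Rc,o=[z[k] for k in ["p","d","K","Rc","o"]]; P=cloud(d,K,Rc,o)
hsv=cv2.cvtColor(p,cv2.COLOR_RGB2HSV)
m=((hsv[...,1]>70)&(hsv[...,0]<35)&(hsv[...,0]>12)).astype(np.uint8); m[:,:270]=0;m[:,370:]=0;m[240:]=0;m[:150]=0
m=cv2.morphologyEx(m,cv2.MORPH_OPEN,np.ones((3,3)))
c=max(cv2.findContours(m,0,2)[0],key=cv2.contourArea)
W=np.array([onplane(q[0],.068,K,Rc,o)[:2] for q in c])
r=cv2.minAreaRect((W*1000).astype(np.float32)); print(r, cv2.boxPoints(r).round(1).tolist())
print("top z",np.nanmedian(P[m>0][:,2]))
# shaft
q=(P[...,2]>.071)&(P[...,2]<.085); q[:,:300]=0;q[:,350:]=0;q[:225]=0;q[265:]=0
ys,xs=np.nonzero(q); print("shaft",len(xs),xs.mean()*1.25,ys.mean()*1.25,np.nanmedian(P[q],0),onplane((xs.mean(),ys.mean()),.077,K,Rc,o))
for u,v in [(298,200),(453,161),(486,327),(348,357)]: print("screw",onplane((u/1.25,v/1.25),.055,K,Rc,o).round(4))
save("c2.png",p[150:280,260:400],5)
```

```text
((547.9696655273438, 23.655303955078125), (38.28645324707031, 32.180030822753906), 63.82932662963867) [[525.0999755859375, 13.600000381469727], [554.0, -0.6000000238418579], [570.9000244140625, 33.70000076293945], [542.0, 47.900001525878906]]
top z 0.0668156943970587
shaft 154 407.2646103896104 316.16883116883116 [0.6018953  0.01093978 0.07552008] [0.6015983  0.01098786 0.077     ]
screw [ 0.5013 -0.0338  0.055 ]
screw [0.5133 0.0763 0.055 ]
screw [0.6412 0.0618 0.055 ]
screw [ 0.6288 -0.0478  0.055 ]
```

View pics/c2.png

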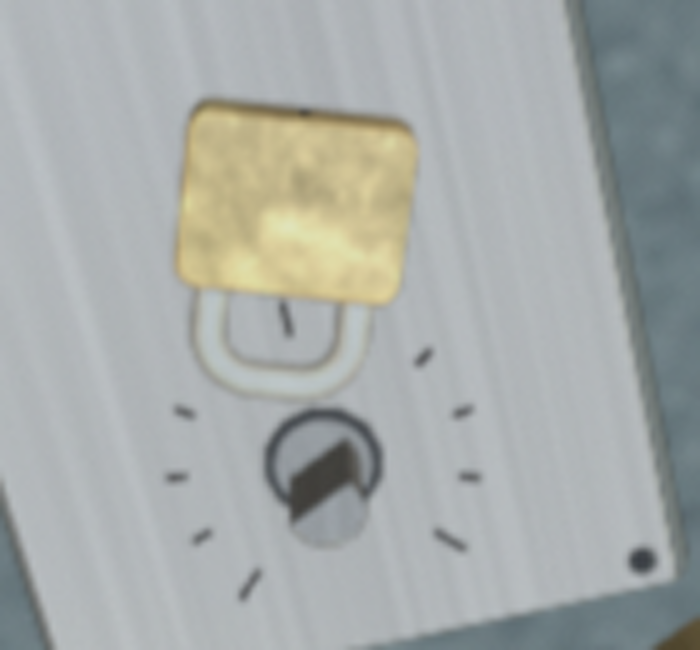

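Padlock grip point: (0.548, 0.024), yaw −26°, and the body measures 38x32 mm as it should. In the crop, the shaft's flat faces up-left, with the tip chord running about (290,522) to (357,482). Descending to grip.

```bash
python3 -m pendant '1 2 2 40 0 0 3;1 2 2 80 0 0 6;1 2 2 110 0 0 6;1 2 2 130 0 0 6;1 2 2 140 0 0 6;1 2 2 146 0 0 6;0.3 2 2 146 0 0 6;-0.3 2 2 146 0 0 6' 40
python3 -m pendant '-0.5 0 0 0 0 0 0;-0.5 0 0 0 0 0 0;-0.5 0 0 0 0 0 0;-0.5 0 0 0 0 0 0;-0.5 0 0 0 0 0 0;-0.5 0 0 0 0 0 0;-0.5 0 0 0 0 0 0;-0.5 0 0 0 0 0 0'
python3 - <<'E'
from h import *
z=np.load("w1.npz"); K,Rc,o=z["K"],z["Rc"],z["o"]
f=lambda u,v,h: onplane((u/5+260-.4,v/5+150-.4),h,K,Rc,o)
for a,b,h in [((290,522),(357,482),.077),((292,486),(348,440),.055)]:
    A,B=f(*a,h),f(*b,h); D=B-A; n=np.array([D[1],-D[0]]); n*=-np.sign(n[0]); print(A.round(4),B.round(4),np.linalg.norm(D),"flat normal",np.degrees(np.arctan2(n[1],n[0])),"frame yaw",np.degrees(np.arctan2(-n[1],-n[0])))
E
```

```text
t: 2.55
tool_pos: [0.5464, 0.0273, 0.0862]
ee_rot: [[-0.899, 0.438, 0.001], [0.438, 0.899, 0.0], [-0.001, 0.001, -1.0]]
contact_force: [-0.5, -0.4, -0.2]
grip_width: 0.0592
grasp_force: 0.0
t: 3.35
tool_pos: [0.5464, 0.027, 0.0865]
ee_rot: [[-0.899, 0.438, 0.002], [0.438, 0.899, 0.0], [-0.001, 0.001, -1.0]]
contact_force: [-1.8, 1.2, 7.5]
grip_width: 0.0384
grasp_force: 39.7
[0.6001 0.0038 0.077 ] [0.5969 0.0175 0.077 ] 0.014031202128450932 flat normal -166.90895601896787 frame yaw 13.09104398103213
[0.6031 0.0032 0.055 ] [0.5979 0.0163 0.055 ] 0.014125696859216916 flat normal -158.28804218110847 frame yaw 21.71195781889155
```

```bash
python3 -m pendant '-0.5 0 0 -15 0 0 0;-0.5 0 0 -40 0 0 0;-0.5 0 0 -60 0 0 0;-0.5 -6 -40 -60 0 0 0;-0.5 -12 -80 -60 0 0 0;-0.5 -18 -120 -60 0 0 0;-0.5 -24 -160 -60 0 0 0;-0.5 -30 -200 -60 0 0 0'
python3 -m pendant '-0.5 -6 -35 0 0 0 0;-0.5 -6 -35 30 0 0 0;-0.5 -6 -35 60 0 0 0;-0.5 -6 -35 80 0 0 0;-0.5 -6 -35 95 0 0 0;-0.5 -6 -35 100 0 0 0;-0.5 -6 -35 100 0 0 0;-0.5 -6 -35 100 0 0 0'
python3 - <<'E'
from h import *
print(ctrl.read_state()["tool_pos"],ctrl.read_state()["grip_width"])
p,d,K,Rc,o,s=grab("wrist"); save("w2.png",p)
E
```

```text
t: 4.15
tool_pos: [0.4848, -0.1674, 0.1458]
ee_rot: [[-0.899, 0.438, 0.001], [0.438, 0.899, -0.0], [-0.001, 0.0, -1.0]]
contact_force: [1.1, -0.3, -1.4]
grip_width: 0.0385
grasp_force: 41.1
t: 4.95
tool_pos: [0.4758, -0.2001, 0.0461]
ee_rot: [[-0.899, 0.438, 0.001], [0.438, 0.899, -0.0], [-0.001, 0.0, -1.0]]
contact_force: [0.1, -0.4, -1.7]
grip_width: 0.0383
grasp_force: 41.1
[ 0.47580301 -0.20014651  0.04605641] 0.038328035945638474
```

View pics/w2.png

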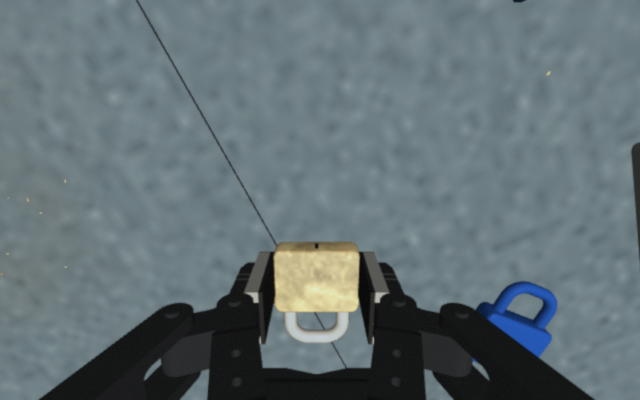

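The padlock is held squarely between the pads, centred at (316,278), over bare counter. Lowering the last ~15 mm slowly.

```bash
python3 -m pendant '-0.5 0 0 4 0 0 0;-0.5 0 0 7 0 0 0;-0.5 0 0 9 0 0 0;-0.5 0 0 11 0 0 0;-0.5 0 0 13 0 0 0;-0.5 0 0 14 0 0 0;-0.5 0 0 15 0 0 0;-0.5 0 0 15 0 0 0'
```

```text
t: 5.8
tool_pos: [0.4754, -0.2, 0.0314]
ee_rot: [[-0.899, 0.438, 0.001], [0.438, 0.899, -0.0], [-0.001, 0.0, -1.0]]
contact_force: [-3.9, 1.4, 17.5]
grip_width: 0.0378
grasp_force: 43.1
```

```bash
python3 -m pendant '-0.5 0 0 -1 0 0 0;-0.3 0 0 -1 0 0 0;-0.1 0 0 -1 0 0 0;0.3 0 0 -1 0 0 0;0.6 0 0 -1 0 0 0;0.6 0 0 -1 0 0 0;0.6 0 0 -1 0 0 0;0.6 0 0 -1 0 0 0'
python3 -m pendant '0.6 0 0 -10 0 0 0;0.6 0 0 -30 0 0 0;0.6 0 0 -70 0 0 0;0.6 0 0 -120 0 0 0;1 0 0 -160 0 0 0;1 0 0 -190 0 0 0;1 0 0 -190 0 0 0;1 0 0 -190 0 0 0'
python3 - <<'E'
from h import *
p,d,K,Rc,o,s=grab("wrist");P=cloud(d,K,Rc,o);hsv=cv2.cvtColor(p,cv2.COLOR_RGB2HSV)
m=((hsv[...,1]>70)&(hsv[...,0]<35)&(hsv[...,0]>12)).astype(np.uint8);m=cv2.morphologyEx(m,cv2.MORPH_OPEN,np.ones((5,5)))
for c in cv2.findContours(m,0,2)[0]:
    k=np.zeros_like(m);cv2.drawContours(k,[c],-1,1,-1);print(cv2.contourArea(c),np.nanmedian(P[k>0],0).round(4))
# dx,dy to above knob (0.518,0.299)
D=np.array([.518,.299,.19])-s["tool_pos"];print(s["tool_pos"],(s["ee_rot"].T@D*1000).round(0))
E
```

```text
t: 6.6
tool_pos: [0.4755, -0.2, 0.0312]
ee_rot: [[-0.899, 0.438, -0.0], [0.438, 0.899, 0.0], [0.0, 0.0, -1.0]]
contact_force: [-0.1, -0.1, -0.5]
grip_width: 0.0684
grasp_force: 0.0
t: 7.4
tool_pos: [0.4753, -0.1999, 0.2221]
ee_rot: [[-0.899, 0.438, 0.001], [0.438, 0.899, -0.001], [-0.001, -0.0, -1.0]]
contact_force: [0.1, -0.1, 0.1]
grip_width: 0.0857
grasp_force: 0.0
258.0 [0.8189 0.0127 0.0479]
68.0 [ 0.4944 -0.3858  0.0944]
3559.0 [ 0.4284 -0.3848  0.1423]
2269.5 [0.7139 0.044  0.0195]
41.5 [ 0.4824 -0.1846  0.0121]
42.0 [ 0.471  -0.189   0.0113]
437.5 [ 0.4728 -0.2097  0.0119]
6723.0 [ 0.2486 -0.3666 -0.0014]
[ 0.47529562 -0.1998926   0.22205064] [180. 467.  32.]
```

The padlock is lying on the counter (top at z≈12 mm). On the way to the knob I'll take a close look at the shaft.

```bash
python3 -m pendant '1 -8 45 0 0 0 0;1 -16 90 0 0 0 0;1 -24 135 0 0 0 0;1 -32 180 10 0 0 0;1 -40 220 30 0 0 0;1 -41 245 60 0 0 0;1 -41 245 82 0 0 0;1 -41 245 82 0 0 0'
python3 - <<'E'
from h import *
p,d,K,Rc,o,s=grab("wrist"); P=cloud(d,K,Rc,o); np.savez("w3.npz",p=p,d=d,K=K,Rc=Rc,o=o,tp=s["tool_pos"],er=s["ee_rot"]); print(s["tool_pos"])
q=((P[...,2]>.072)&(P[...,2]<.083)).astype(np.uint8)
q[:, :200]=0;q[:,450:]=0
n,l,st,ce=cv2.connectedComponentsWithStats(q); 
for i in range(1,n):
    if st[i,4]>100: print(st[i],ce[i])
u=np.array(K@Rc.T@(np.array([.6015,.011,.077])-o)); u=(u/u[2])[:2]; print(u); x,y=u.astype(int)
x0,y0=max(x-50,0),max(y-40,0); print(x0,y0); save("c3.png",p[y0:y0+80,x0:x0+100],7)
E
```

```text
t: 8.25
tool_pos: [0.618, 0.0032, 0.1348]
ee_rot: [[-0.899, 0.437, -0.008], [0.437, 0.899, 0.001], [0.007, -0.003, -1.0]]
contact_force: [-0.9, -0.7, -0.2]
grip_width: 0.0853
grasp_force: 0.0
[0.61795259 0.00319745 0.13483583]
[303 198  24  25 359] [316.18384401 211.72423398]
[315.7072617  210.50552176]
265 170
```

View pics/c3.png

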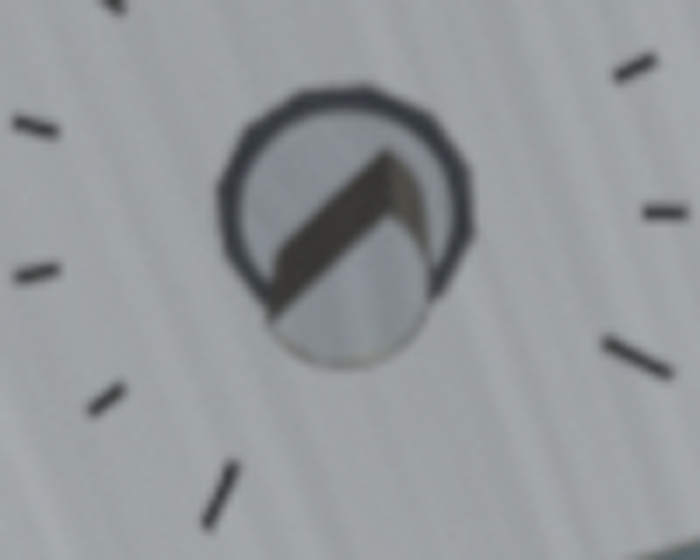

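The shaft tip shows clearly. The flat's top edge runs from about (272,318) to (395,215) in the crop, and the tip's round side passes (300,352), (345,369) and (392,352).

Run:
```python
from h import *
z=np.load("w3.npz"); K,Rc,o,p=z["K"],z["Rc"],z["o"],z["p"]
f=lambda u,v,h: onplane((u/7+265-.43,v/7+170-.43),h,K,Rc,o)[:2]*1000
A,B=f(272,318,.077),f(395,215,.077); D=B-A; n=np.array([-D[1],D[0]]); n/=np.linalg.norm(n)
if n[0]<0:n=-n
arc=np.array([f(u,v,.077) for u,v in [(300,352),(345,369),(392,352),(418,325),(430,295)]])
M=np.c_[2*arc,np.ones(5)]; s=np.linalg.lstsq(M,(arc**2).sum(1),rcond=None)[0]; c=s[:2]; r=np.sqrt(s[2]+c@c)
print("chord",A,B,np.linalg.norm(D),"yaw",np.degrees(np.arctan2(n[1],n[0])),"centre",c,r,"flat dist",(c-A)@n, "centre from chord mid",(A+B)/2+2*n)
ring=np.array([f(u,v,.055) for u,v in [(230,200),(465,200),(347,98)]]);M=np.c_[2*ring,np.ones(3)];s=np.linalg.solve(M,(ring**2).sum(1));print("ring",s[:2])
tp,er=z["tp"],z["er"];D=np.array([.518,.299,.20])-tp;print((er.T@D*1000).round(0))
```

```text
chord [600.88941715   3.76305038] [597.49560402  16.14849714] 12.84201147976081 yaw 15.323833873474063 centre [601.26604887  10.08762571] 6.499273780121797 flat dist 2.034664035262208 centre from chord mid [601.12140572  10.48432229]
ring [601.4072846    9.93690748]
[220. 222. -64.]
```

Shaft axis (0.6013, 0.0103), yaw ≈ +15° (chord 12.8 mm against an expected 13.4, flat 2.03 mm from the axis). Next, above the knob.

```bash
python3 -m pendant '1 10 10 -40 0 0 0;1 40 40 -65 0 0 0;1 75 75 -65 0 0 0;1 108 110 -65 0 0 0;1 140 150 -65 0 0 0;1 170 185 -50 0 0 0;1 205 222 -30 0 0 0;1 205 222 -20 0 0 0'
python3 - <<'E'
from h import *
p,d,K,Rc,o,s=grab("wrist"); P=cloud(d,K,Rc,o); np.savez("w4.npz",p=p,d=d,K=K,Rc=Rc,o=o,tp=s["tool_pos"],er=s["ee_rot"]); print(s["tool_pos"])
u=np.array(K@Rc.T@(np.array([.518,.299,.034])-o)); u=(u/u[2])[:2]; print(u); x,y=u.astype(int)
x0,y0=max(x-60,0),max(y-50,0); print(x0,y0); save("c4.png",p[y0:y0+100,x0:x0+120],6)
E
```

```text
t: 9.1
tool_pos: [0.5311, 0.295, 0.1595]
ee_rot: [[-0.9, 0.435, 0.0], [0.435, 0.9, 0.001], [-0.0, 0.001, -1.0]]
contact_force: [0.6, -1.2, -0.2]
grip_width: 0.0857
grasp_force: 0.0
[0.53109043 0.29501875 0.15952613]
[312.85108422 187.33947346]
252 137
```

View pics/c4.png

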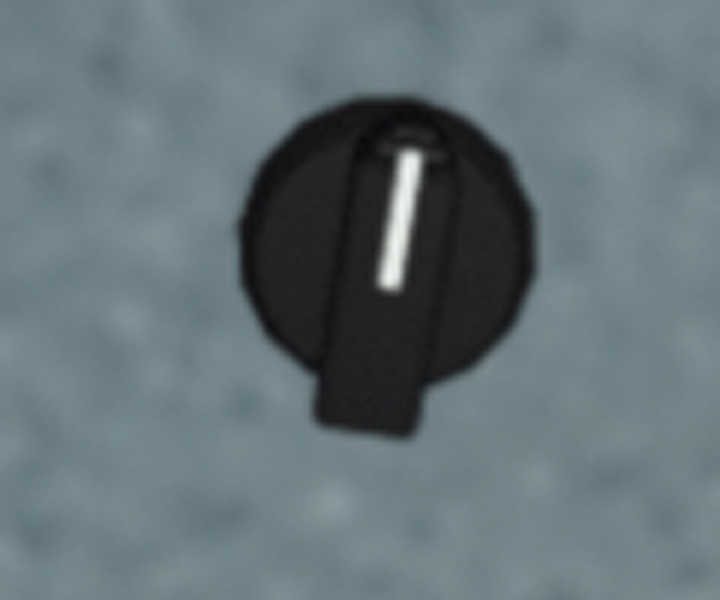

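The knob's pale line runs (411,150) to (390,290) in the crop. The skirt circle is centred near (388,243), and the bar's tail end is at (367,430).

Run:
```python
from h import *
z=np.load("w4.npz"); K,Rc,o,p,d=[z[k] for k in ["K","Rc","o","p","d"]]; P=cloud(d,K,Rc,o)
g=lambda u,v:(u/6+252-.42,v/6+137-.42)
f=lambda u,v,h: onplane(g(u,v),h,K,Rc,o)[:2]*1000
A,B=f(411,150,.034),f(390,290,.034); x=(B-A)/np.linalg.norm(B-A); print("line yaw",np.degrees(np.arctan2(x[1],x[0])),A,B)
L,R_=[ (f(362,180,.034)+0),f(335,370,.034)]; e=R_-L; print("left edge yaw",np.degrees(np.arctan2(e[1],e[0])))
L,R_=[ (f(455,200,.034)+0),f(427,380,.034)]; e=R_-L; print("right edge yaw",np.degrees(np.arctan2(e[1],e[0])))
T=f(367,430,.034); print("tail",T,"axis from tail",T-18*x, "bar width",np.linalg.norm(f(349,280,.034)-f(443,292,.034)))
c=f(370,390,.034)
hsv=cv2.cvtColor(p,cv2.COLOR_RGB2HSV); 
ring=np.array([f(u,v,.002) for u,v in [(240,240),(536,245),(388,97),(270,150),(500,148)]]);M=np.c_[2*ring,np.ones(5)];s=np.linalg.lstsq(M,(ring**2).sum(1),rcond=None)[0];print("skirt",s[:2],np.sqrt(s[2]+s[:2]@s[:2]))
px=[int(v) for v in g(375,350)]; print("bar top z",np.nanmedian(P[px[1]-3:px[1]+4,px[0]-3:px[0]+4,2]))
z3=np.load("top.npz")
tp,er=z["tp"],z["er"]; print(er[:,0])
```

```text
line yaw -34.06443643080352 [502.8841109  312.21971606] [517.5337569  302.31441578]
left edge yaw -33.9965517070954
right edge yaw -33.94346983647379
tail [532.7118205  291.74892597] axis from tail [517.80047354 301.83117432] bar width 11.75814500538736
skirt [518.72228813 301.39014437] 20.677374871636644
bar top z 0.03310986364594626
[-9.00274694e-01  4.35322265e-01 -2.08125591e-05]
```

Knob axis (0.518, 0.3016), yaw −34°, top at z 33 mm (expected 34). The skirt and bar-tail estimates agree to 1 mm. Descending part way, then checking.

```bash
python3 -m pendant '1 14.5 0.3 20 0 0 4;1 14.5 0.3 50 0 0 8.2;1 14.5 0.3 70 0 0 8.2;1 14.5 0.3 80 0 0 8.2;1 14.5 0.3 85 0 0 8.2;0.4 14.5 0.3 85 0 0 8.2;0 14.5 0.3 85 0 0 8.2;0 14.5 0.3 85 0 0 8.2'
python3 - <<'E'
from h import *
s=ctrl.read_state(); R=s["ee_rot"]; D=np.array([.5182,.3016,.044])-s["tool_pos"]; print(s["tool_pos"],(R.T@D*1000).round(1),np.degrees(np.arctan2(R[1,0],R[0,0])),R[2].round(4),s["grip_width"])
E
```

```text
t: 9.95
tool_pos: [0.5202, 0.2983, 0.0753]
ee_rot: [[-0.827, 0.562, 0.001], [0.562, 0.827, 0.001], [-0.001, 0.001, -1.0]]
contact_force: [0.2, 0.4, -0.1]
grip_width: 0.0444
grasp_force: 0.0
[0.52020859 0.29828242 0.07529876] [ 3.5  1.6 31.3] 145.81065446183504 [-8.0e-04  1.3e-03 -1.0e+00] 0.04435250874658926
```

```bash
python3 -m pendant '0 3.5 1.6 5 0 0 0;0 3.5 1.6 20 0 0 0;0 3.5 1.6 28 0 0 0;0 3.5 1.6 31 0 0 0;-0.5 3.5 1.6 31 0 0 0;-1 3.5 1.6 31 0 0 0;-1 3.5 1.6 31 0 0 0;-1 3.5 1.6 31 0 0 0' 80
python3 - <<'E'
from h import *
s=ctrl.read_state();R=s["ee_rot"];print(s["tool_pos"],np.degrees(np.arctan2(R[1,0],R[0,0])),s["contact_force"],s["grip_width"],s["grasp_force"])
p,d,K,Rc,o,s=grab("wrist"); save("w5.png",p[150:400,170:470],2.5)
E
```

```text
t: 10.75
tool_pos: [0.5179, 0.3016, 0.0436]
ee_rot: [[-0.827, 0.562, 0.001], [0.562, 0.827, 0.0], [-0.0, 0.001, -1.0]]
contact_force: [0.2, -1.1, -0.7]
grip_width: 0.0119
grasp_force: 79.1
[0.51789636 0.30159494 0.04360396] 145.81421020371366 [ 0.16245974 -1.05172105 -0.67965516] 0.011864698230370115 79.10937309265137
```

View pics/w5.png

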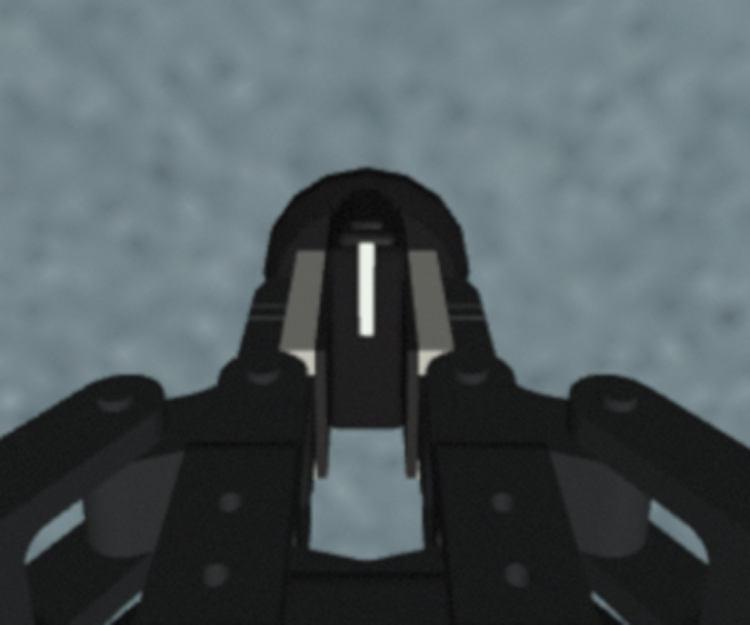

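The knob is gripped squarely, with its pale line centred between the pads at (367,290). Lift, carry and turn by about +49° (world).

```bash
python3 - <<'E'
from h import *
s=ctrl.read_state(); c=vision.camera_params("wrist");K=np.array(c["camera_matrix"]);H=np.array(c["hand_eye"]);T=np.eye(4);T[:3,:3]=s["ee_rot"];T[:3,3]=s["tool_pos"];M=T@H
for v in (337,242,426):
    X=onplane((367/2.5+170-.3,v/2.5+150-.3),.034,K,M[:3,:3],M[:3,3]); print(v,X.round(4),(s["ee_rot"].T@(X-s["tool_pos"])*1000).round(1))
E
python3 -m pendant '-1 0 0 -20 0 0 0;-1 0 0 -60 0 0 0;-1 -20 -15 -100 0 0 -8;-1 -55 -45 -100 0 0 -16;-1 -90 -75 -100 0 0 -24;-1 -125 -105 -100 0 0 -32;-1 -160 -135 -100 0 0 -40;-1 -195 -165 -100 0 0 -48'
python3 - <<'E'
from h import *
s=ctrl.read_state(); R=s["ee_rot"]; D=np.array([.6013,.0103,.15])-s["tool_pos"]; print(s["tool_pos"],(R.T@D*1000).round(1),np.degrees(np.arctan2(R[1,0],R[0,0])),s["q"])
E
```

```text
337 [0.5176 0.3023 0.034 ] [0.7 0.4 9.6]
242 [0.5029 0.3122 0.034 ] [18.3  0.4  9.6]
426 [0.5323 0.2923 0.034 ] [-17.2   0.4   9.6]
t: 11.6
tool_pos: [0.5866, 0.0537, 0.1435]
ee_rot: [[-0.97, -0.244, 0.0], [-0.244, 0.97, 0.0], [-0.0, -0.0, -1.0]]
contact_force: [0.6, 1.0, -0.2]
grip_width: 0.0116
grasp_force: 79.2
[0.58659654 0.0536546  0.14354605] [ -3.7 -45.6  -6.5] -165.85028506901804 [-2.09342747e-02  5.73963943e-01  1.76182523e+00  1.32029115e-04
  8.05408517e-01 -1.83878117e+00]
```

```bash
python3 -m pendant '-1 -3 -25 0 0 0 -1.2;-1 -4 -46 0 0 0 -1.2;-1 -4 -46 0 0 0 -1.2;-1 -4 -46 8 0 0 -1.2;-1 -4 -46 14 0 0 -1.2;-1 -4 -46 18 0 0 -1.2;-1 -4 -46 18 0 0 -1.2;-1 -4 -46 18 0 0 -1.2'
python3 - <<'E'
from h import *
s=ctrl.read_state(); R=s["ee_rot"]; D=np.array([.6018,.0102,.1066])-s["tool_pos"]; print(s["tool_pos"],(R.T@D*1000).round(1),np.degrees(np.arctan2(R[1,0],R[0,0])),s["contact_force"])
E
```

```text
t: 12.4
tool_pos: [0.6012, 0.0123, 0.1252]
ee_rot: [[-0.966, -0.26, -0.0], [-0.26, 0.966, 0.0], [0.0, 0.0, -1.0]]
contact_force: [0.8, -0.5, -0.3]
grip_width: 0.0117
grasp_force: 79.2
[0.60118322 0.01231865 0.12515353] [-0.  -2.2 18.6] -164.94193907346835 [ 0.77485089 -0.53747265 -0.3460688 ]
```

Correct 2 mm in y, then descend gently, watching the force.

```bash
python3 -m pendant '-1 0 -1 0 0 0 0;-1 0 -2.2 0 0 0 0;-1 0 -2.2 2 0 0 0;-1 0 -2.2 4 0 0 0;-1 0 -2.2 5 0 0 0;-1 0 -2.2 6 0 0 0;-1 0 -2.2 7 0 0 0;-1 0 -2.2 7 0 0 0'
python3 - <<'E'
from h import *
s=ctrl.read_state(); R=s["ee_rot"]; D=np.array([.6018,.0102,.1066])-s["tool_pos"]; print(s["tool_pos"],(R.T@D*1000).round(1),s["contact_force"].round(1),s["ft_torque"].round(2))
E
```

```text
t: 13.2
tool_pos: [0.6019, 0.0096, 0.1184]
ee_rot: [[-0.966, -0.259, 0.0], [-0.259, 0.966, 0.0], [-0.0, -0.0, -1.0]]
contact_force: [-0.9, -0.5, 3.2]
grip_width: 0.012
grasp_force: 79.7
[0.60187617 0.00963015 0.1184063 ] [-0.1  0.6 11.8] [-0.9 -0.5  3.2] [-0.04  0.16  0.01]
```

```bash
python3 -m pendant '-1 0 0.3 0 0 0 0;-1 0 0.5 0 0 0 0;-1 0 0.5 1 0 0 0;-1 0 0.5 1 0 0 0;-1 0 0.5 2 0 0 0;-1 0 0.5 2 0 0 0;-1 0 0.5 3 0 0 0;-1 0 0.5 3 0 0 0'
python3 - <<'E'
from h import *
s=ctrl.read_state(); R=s["ee_rot"]; D=np.array([.6018,.0102,.1066])-s["tool_pos"]; print(s["tool_pos"],(R.T@D*1000).round(1),s["contact_force"].round(1),s["ft_torque"].round(2))
E
```

```text
t: 14.0
tool_pos: [0.6018, 0.0101, 0.1154]
ee_rot: [[-0.966, -0.259, 0.0], [-0.259, 0.966, -0.0], [-0.0, -0.0, -1.0]]
contact_force: [-0.2, -1.6, 6.0]
grip_width: 0.0118
grasp_force: 80.1
[0.60183216 0.01009383 0.11537078] [0.  0.1 8.8] [-0.2 -1.6  6. ] [-0.42  0.03 -0.04]
```

Force is following the spring (about 6 N), so the knob is likely sitting on the tip rather than over it. I'll average a few readings to see the offset.

Run:
```python
from h import *
F=[];T=[]
for i in range(6):
    p,d=vision.read_camera("scene"); s=ctrl.read_state(); F.append(s["contact_force"]);T.append(s["ft_torque"])
print(np.mean(F,0).round(2),np.std(F,0).round(2),np.mean(T,0).round(3),np.std(T,0).round(3),s["tool_pos"])
save("s3.png",p[180:260,300:400],7)
```

```text
[-0.15 -2.53  5.52] [0.27 0.56 0.65] [-0.416  0.115  0.005] [0.035 0.015 0.027] [0.60181589 0.01007432 0.11544954]
```

View pics/s3.png

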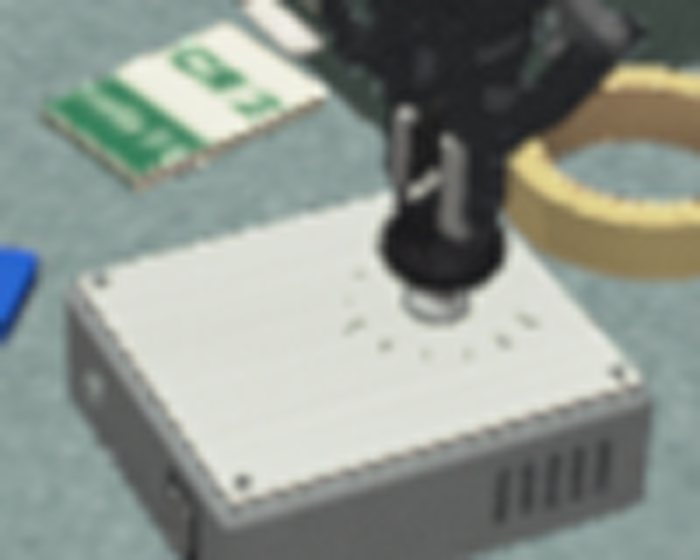

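The knob (skirt at (440,255)) rests on the shaft tip and is not yet over it. The box, ring and card are undisturbed. I'll slide about a millimetre at a time under a light push to find the entry, starting with +y, since the other views put the shaft slightly that way.

```bash
cat > st.py <<'E'
from h import *
s=ctrl.read_state(); R=s["ee_rot"]; print((s["tool_pos"]*1000).round(2),s["contact_force"].round(1),s["ft_torque"].round(2), "yaw",np.degrees(np.arctan2(R[1,0],R[0,0])).round(2))
E
python3 -m pendant '-1 0 0 -1 0 0 0;-1 0 0.3 -1 0 0 0;-1 0 0.6 -1 0 0 0;-1 0 0.6 -1 0 0 0;-1 0 0.9 -1 0 0 0;-1 0 0.9 -1 0 0 0;-1 0 1.2 -1 0 0 0;-1 0 1.2 -1 0 0 0' >/dev/null; python3 st.py
```

```text
[601.63  11.26 116.44] [ 0.2 -1.4  4.2] [-0.36 -0.    0.05] yaw -164.99
```

```bash
python3 -m pendant '-1 0.5 -0.4 0 0 0 0;-1 0.5 -0.4 0 0 0 0;-1 1 -0.4 0 0 0 0;-1 1 -0.4 0 0 0 0;-1 1.5 -0.4 0 0 0 0;-1 1.5 -0.4 0 0 0 0;-1 1.5 -0.4 0.5 0 0 0;-1 1.5 -0.4 0.5 0 0 0' >/dev/null; python3 st.py
python3 -m pendant '-1 -0.7 0 -0.5 0 0 0;-1 -1.5 0 -0.5 0 0 0;-1 -2 0 -0.5 0 0 0;-1 -2.5 0 -0.5 0 0 0;-1 -2.5 0 -0.5 0 0 0;-1 -3 0 -0.5 0 0 0;-1 -3 0 0 0 0 0;-1 -3 0 0 0 0 0' >/dev/null; python3 st.py
```

```text
[599.79  10.53 115.5 ] [ 0.2 -0.7 -0.6] [-0.03 -0.01  0.03] yaw -164.99
[601.34  11.02 115.41] [-8.9 -4.   2.9] [-0.73  1.59  0.05] yaw -164.97
```

It dropped in: Fz went to ~0 at x≈599.8, and sliding back met the bore wall. I'll re-centre and push home.

```bash
python3 -m pendant '-1 1.3 -0.2 0 0 0 0;-1 2.5 -0.4 0 0 0 0;-1 2.5 -0.4 0 0 0 0;-1 2.5 -0.4 1 0 0 0;-1 2.5 -0.4 2 0 0 0;-1 2.5 -0.4 3 0 0 0;-1 2.5 -0.4 4 0 0 0;-1 2.5 -0.4 4 0 0 0' >/dev/null; python3 st.py
```

```text
[600.64  10.29 111.63] [-1.3 -0.5 -0.3] [-0.01  0.26 -0.01] yaw -164.99
```

```bash
python3 -m pendant '-1 0.3 0 1 0 0 0;-1 0.3 0 2 0 0 0;-1 0.3 0 3 0 0 0;-1 0.3 0 4 0 0 0;-1 0.3 0 5 0 0 0;-1 0.3 0 6 0 0 0;-1 0.3 0 6 0 0 0;-1 0.3 0 6 0 0 0' 100 >/dev/null; python3 st.py
```

```text
[600.46  10.19 106.  ] [-0.7 -0.7  2.6] [ 0.01  0.04 -0.  ] yaw -164.98
```

```bash
python3 -m pendant '-1 0 0 1 0 0 0;-1 0 0 2 0 0 0;-1 0 0 3 0 0 0;-1 0 0 4 0 0 0;-1 0 0 4.5 0 0 0;-1 0 0 5 0 0 0;-1 0 0 5 0 0 0;-1 0 0 5 0 0 0' >/dev/null; python3 st.py
```

```text
[600.5   10.2  101.41] [-2.3  0.4  9.9] [0.05 0.38 0.01] yaw -164.98
```

```bash
python3 -m pendant '-1 0 0 0.3 0 0 0;-1 0 0 0.6 0 0 0;-1 0 0 0.8 0 0 0;-1 0 0 0.8 0 0 0;-1 0 0 0.8 0 0 0;-1 0 0 0.8 0 0 0;-1 0 0 0.8 0 0 0;-1 0 0 0.8 0 0 0'
python3 - <<'E'
from h import *
F=[]
for i in range(3): p,d,K,Rc,o,s=grab("scene"); F.append(s["contact_force"])
print(np.mean(F,0),s["tool_pos"],s["t"])
save("s4.png",p[160:320,290:500],3.5)
E
```

```text
t: 19.9
tool_pos: [0.6006, 0.0102, 0.1013]
ee_rot: [[-0.966, -0.259, 0.001], [-0.259, 0.966, -0.0], [-0.001, -0.0, -1.0]]
contact_force: [-3.8, 0.6, 17.1]
grip_width: 0.0111
grasp_force: 104.2
[-3.89814096  0.35902578 16.83674026] [0.60058709 0.01018541 0.10126593] 20.0
```

View pics/s4.png

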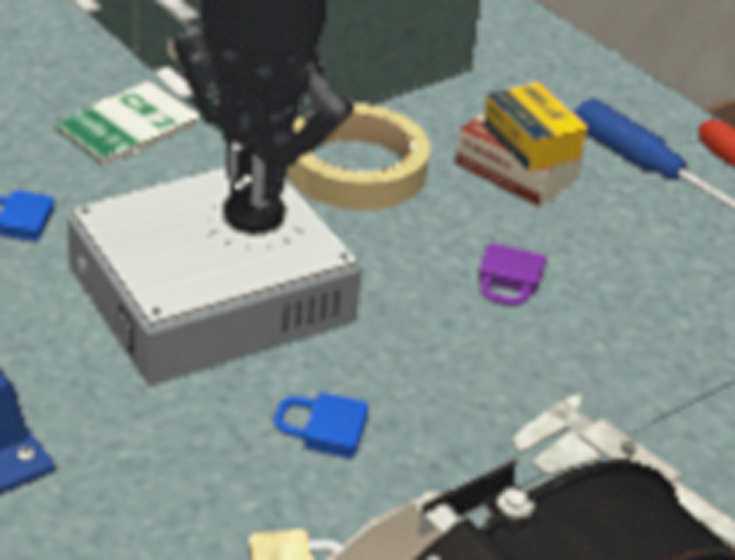

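The knob (255,215) is now down against the panel. Force went from 10 to 17 N with no further travel, so it is at the stop. The padlock lies on the counter at (280,545). Handing in.

```bash
python3 -c "from plant import workorder; print(workorder.sign_off())"
```

```text
the job is handed in; nothing more can be done
None
```

The job is handed in at about 20 s of the 54 s allowed, though sign-off returned no verdict: the padlock is laid on the counter, and the knob is on the D-shaft with flats matched, held in the gripper and pressed to the stop at about 17 N.

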